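# Unlock a tube carousel, index it three clicks to the reader and hold it

### The job

Unlock the tube carousel by turning its yellow lock knob clockwise until it clicks over and the pawl is clear, then let go of it. Then turn the black index knob on top of the carousel clockwise, counting the clicks, to the third stop (which brings the orange-capped tube in front of the reader window) without clicking past it, and finish with the fingers still gripping the black knob there. Leave the other things on the bench where they are.

Things in the scene. Friction and masses are not known exactly. Their poses are not given: they have to be found in the camera images.
- reader_base: White fixed carousel base. Origin at bench height on the upright axis of carousel and black knob; z up, x towards the grey reader block (50 x 90 mm, 107 mm high, centre at x 155 mm). Above it a teal disc, 200 mm across, with a ring of tubes (outer radius 88 mm, tops 86 mm above the bench). The lock knob's upright axis is at x -85, y -150 mm.
- lock_grip: Yellow lock knob: bar 44 mm long (x axis), 15 mm thick (y), 32 mm high; origin at the bar's centre, on its turning axis, 95 mm above the bench; z up. Under the bar a 40 mm flange (underside 19 mm below the origin), then a 20 mm stem; the steel pawl is 39 mm below. Grip from above across the thickness. Turning takes up to 0.15 N m; a detent keeps it where it clicked.
- lock (a joint): Turn of the yellow lock knob, rad, growing clockwise from above. Detents at 0 (locked: the pawl blocks the red lug on the carousel's rim; it starts here) and 1.2 (released); it clicks over half-way, at 0.6. End stops -0.02 and 1.24. The bar starts 0.6 rad anticlockwise of the base's x axis and ends 0.6 rad clockwise of it: one grasp is enough.
- index_grip: Black index knob in the middle of the carousel, above the tubes: bar 46 mm long (x axis; white line on top at the +x end), 15 mm thick (y), 34 mm high; origin at the bar's centre, on the carousel's axis, 128 mm above the bench; z up. Under it a 48 mm flange, underside 25 mm below the origin. Grip from above across the thickness. Takes up to 0.13 N m; turns with the carousel.
- carousel (a joint): Turn of black index knob and carousel, rad, growing clockwise from above. 0 = home stop, where it starts. Stops every 0.419 (24 degrees): first 0.419, second 0.838, third 1.257, fourth 1.676, fifth 2.094; each pulls in from half a step away. The bar goes from 0.63 rad anticlockwise of the base's x axis to 0.63 clockwise at the third stop: one grasp is enough.
- spare_tube: Bystander: capped tube lying on the bench beside the carousel base, 77 mm long, 15 mm thick. Leave alone.
- tube_stand: Bystander: round white tube stand, 72 mm across, 60 mm high, near the carousel. Leave alone.
- pipette: Bystander: tan and white hand pipette lying on the bench, about 215 mm long, 24 mm thick. Leave alone.
- cap_tray: Bystander: open blue tray 100 x 70 x 25 mm. Leave alone.
- buffer_bottle: Bystander: bottle with blue cap, 54 mm across, 120 mm high. Leave alone.
- waste_cup: Bystander: yellow cup 72 mm across, 75 mm high. Leave alone.
- marker: Bystander: white and pink marker lying on the bench, 130 mm long, 11 mm thick. Leave alone.

How it is judged:
By the outcome, as a careful person would: the job done as asked, in the order asked, and still so for the second after the job is handed in, while the arm keeps its last pose, push and grip.
It also fails if it takes over 48 s, if anything falls off the work surface, if the arm or the gripper's body presses on something with over 40 N, if the wrist force passes 120 N, or if a joint passes its speed limit or range.

### The arm

A 6-joint arm with a two-finger parallel gripper is mounted at the origin on the work surface. World frame = base frame: x ahead of the robot, y to its left, z up, the work surface at z = 0. Lengths are in mm, angles in degrees, forces in N, time in s.
With the tool pointing down it reaches from about 350 to 850 mm from the base axis. Payload 8.1 kg.
Tool frame: the origin (TCP) lies midway between the tips of the shut fingers; the grasp point (between the pads) lies 19 mm behind it; x points along the fingers, z is the direction in which the jaws open and shut, and the axes are right-handed (so a half turn about x gives the same grasp; the last joint's range is limited). The gripper opens to 85 mm and grips with 20 to 120 N. Pads are 22 mm wide; open, the fingers measure 114 mm over their backs; the gripper's body (76 mm by 85 mm) begins 54 mm behind the grasp point. The pads swing forward as they close: fully open they stand 13 mm farther back than shut.
Start: joints at [-81.211, 7.471, 85.268, -0, 87.261, -4.893], TCP at [141.942, -582.973, 231.292] pointing down, gripper open.
Joint ranges: [-169.43, 169.43], [-51.17, 129.36], [1.28, 143.12], [-76.62, 256.62], [0, 156.53], [-152.29, 152.29]. Speed limits (degrees/s): [136.94, 136.94, 159.86, 180, 180, 180].

### API

Orientations are given as [roll, pitch, yaw] about the fixed x, y, z axes, in that order (R = Rz(yaw) Ry(pitch) Rx(roll)).
In Python, from bench import r gives the robot as it stands. The module is installed in compiled form; this text tells all that it offers.
- The arm moves only by the tool servo_tool, never from a script. Its argument "commands" is a list that holds one entry, the list of rows, each a list of 7 numbers: the closure in counts, from 0 (fully open) to 255 (shut), then the shift along the tool's x, y, z in cm, then the turn, a rotation vector about the tool's x, y, z in degrees. A call has 1 to 8 rows; each row is the pose to reach, as a shift and turn from the pose commanded when the call began, along the tool's axes at that moment; what a row does not reach only later rows make up. A row lasts 1/10 s, in which the tool goes at most 50 mm and 8.59 degrees, less where a joint would pass 70% of its speed; a pose out of reach is approached as far as the arm can. A call with a gripper value outside its range is refused whole. The fingers move at their own pace and stop on an object; "force" is the grip in N (left out, the last holds). Time passes only in rows, so rows that repeat a pose let the fingers close. It gives the time, the measured TCP pose, the force and the opening at its end, in the units of the state.
- r.sense(): the state, without advancing time (a new reading comes with each control period).
- r.snapshot(name): name is "scene" or "top"; returns (picture, depth): 384x512x3 uint8, red, green, blue; 384x512 float32, mm along the optical axis (not along the pixel's ray), 0 where there is no reading.
- r.calibration(name): a dict with "fx", "fy", "cx", "cy" (pixels), "pose" (4x4, takes a point from camera to world coordinates). Camera axes: x right, y down, z forward; pixel columns grow to the right and rows downward; lengths in mm; the calibration is good to about 2 mm. A picture is of the moment at which its call begins. calibration takes no time and is no camera call.
- r.hand_in(): hands the job in, once; it reports no verdict.
The state is a dict: "time": time; "joint_pos": joint angles; "qd": joint speeds; "joint_efforts": joint torques, N m; "tool_pos": TCP position; "tcp_rot": TCP orientation; "ft_force": force on the tool from outside, world axes, zero at the start; "wrist_torque": the same for the moment, N m; "finger_gap": finger opening in mm.
Only numpy, scipy, OpenCV 4.12 (cv2) and the standard library are available. Lean on these libraries where they do the work, as an engineer would, in place of code of your own. Each camera call takes 0.05 s, during which the arm holds its last target.

## Working session

There is one attempt and no reset: what is moved stays moved. The work goes in short steps, Python scripts to look and compute and a tool call to move; the robot and the scene stay as the last step left them, time stands still between calls to the robot, and variables do not carry over. Pictures are saved under pics/ and viewed, and the job is handed in when it is done.

Besides the shell and the picture viewer there is one more tool, called after ">>>" by a JSON object that holds its "fn" and its "kwargs", one argument or row to a line. servo_tool: Moves the arm, as the interface text tells. Its arguments: {"type":"object","properties":{"commands":{"type":"array","items":{"type":"array","items":{"type":"array","items":{"type":"number"}}}},"force":{"type":"number"}},"required":["commands"]}

```bash
mkdir -p pics; python3 - <<'E'
from bench import r
import cv2,numpy as np
for n in("scene","top"):
    p,d=r.snapshot(n); cv2.imwrite(f"pics/{n}0.png",p[:,:,::-1]); np.savez(f"{n}0.npz",p=p,d=d)
    c=r.calibration(n); print(n,c["fx"],c["fy"],c["cx"],c["cy"]);print(np.round(c["pose"],3))
print(r.sense())
E
```

```text
scene 387.2631530246242 387.2631530246242 256.3696963660416 195.17764168694904
[[ 1.270000e-01  8.180000e-01 -5.620000e-01  1.130230e+03]
 [ 9.920000e-01 -1.020000e-01  7.600000e-02 -6.502700e+01]
 [ 5.000000e-03 -5.670000e-01 -8.240000e-01  1.025477e+03]
 [ 0.000000e+00  0.000000e+00  0.000000e+00  1.000000e+00]]
top 489.18814230355684 489.18814230355684 269.14688052626894 184.47559671983362
[[ 8.000000e-02 -9.740000e-01  2.140000e-01  2.517570e+02]
 [-9.970000e-01 -7.900000e-02  1.300000e-02 -9.738000e+00]
 [ 4.000000e-03 -2.140000e-01 -9.770000e-01  1.410792e+03]
 [ 0.000000e+00  0.000000e+00  0.000000e+00  1.000000e+00]]
{'time': 0.1, 'joint_pos': array([-8.12118013e+01,  7.51183062e+00,  8.53233963e+01, -6.13916072e-04,
        8.72624960e+01, -4.89169877e+00]), 'qd': array([-0.02396807, -0.02358205, -0.24448757, -0.06338649,  0.01999722,
        0.03984593]), 'joint_efforts': array([ 1.62668763e-03, -5.70949316e+01, -5.01943338e+01, -2.82167057e-04,
        8.16935470e-03, -1.13870325e-05]), 'tool_pos': array([ 141.85285308, -582.47188931,  230.33498109]), 'tcp_rot': array([175.46780031,  89.90227516,  99.1477276 ]), 'ft_force': array([ 0.51108919, -0.30334909, -0.76270558]), 'wrist_torque': array([ 0.00644294, -0.00689066, -0.0295061 ]), 'finger_gap': 85.22896031334938}
```

View pics/scene0.png

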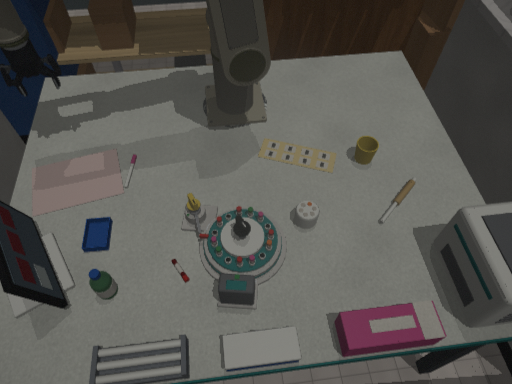

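View pics/top0.png

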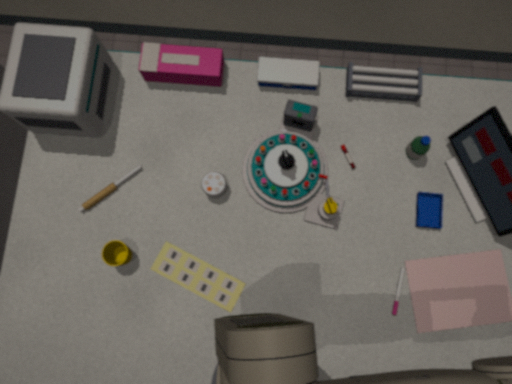

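The scene view shows the carousel at about (242,240) with the black knob at (242,225), the yellow knob at (194,205) and the reader at (237,290). In the top view the black knob is at (286,160), the yellow at (330,206) and the reader at (300,115). Next I'll zoom in and measure.

```bash
cat > h.py <<'E'
import numpy as np,cv2
from bench import r
def ray(n,uv,z):
    c=r.calibration(n); uv=np.atleast_2d(uv).astype(float)
    d=np.c_[(uv[:,0]-c["cx"])/c["fx"],(uv[:,1]-c["cy"])/c["fy"],np.ones(len(uv))]@c["pose"][:3,:3].T
    o=c["pose"][:3,3]; return o+d*((z-o[2])/d[:,2])[:,None]
def cloud(n,d):
    c=r.calibration(n); v,u=np.indices(d.shape)
    P=np.stack([(u-c["cx"])/c["fx"]*d,(v-c["cy"])/c["fy"]*d,d],-1)
    return P@c["pose"][:3,:3].T+c["pose"][:3,3]
def proj(n,P):
    c=r.calibration(n); q=(np.atleast_2d(P)-c["pose"][:3,3])@c["pose"][:3,:3]
    return np.c_[q[:,0]/q[:,2]*c["fx"]+c["cx"],q[:,1]/q[:,2]*c["fy"]+c["cy"]]
def crop(n,p,x0,y0,w,h,s,name):
    cv2.imwrite(name,cv2.resize(p[y0:y0+h,x0:x0+w,::-1],None,fx=s,fy=s,interpolation=cv2.INTER_CUBIC))
E
python3 - <<'E'
from h import *
t=np.load("top0.npz");s=np.load("scene0.npz")
crop("top",t["p"],235,90,120,140,4,"pics/tz.png");crop("scene",s["p"],165,180,130,130,4,"pics/sz.png")
for n,f,box in(("top",t,(235,90,355,230)),("scene",s,(165,180,295,310))):
    p=f["p"];P=cloud(n,f["d"]);hsv=cv2.cvtColor(p,cv2.COLOR_RGB2HSV)
    x0,y0,x1,y1=box; B=np.zeros(p.shape[:2],bool);B[y0:y1,x0:x1]=1
    H,S,V=[hsv[...,i].astype(int) for i in range(3)]
    m=B&(H>20)&(H<32)&(S>130)&(V>70)
    nn,l,st,ce=cv2.connectedComponentsWithStats(m.astype(np.uint8)); 
    k=1+np.argmax(st[1:,4]); mm=l==k
    print(n,"yellow",st[k],ce[k]); q=P[mm]; print(np.percentile(q,[5,50,95],axis=0).round(0))
    v,u=np.nonzero(mm); g=ray(n,np.c_[u,v],111)[:,:2]; print(cv2.minAreaRect(g.astype(np.float32)))
    hi=B&(P[...,2]>125)&(P[...,2]<160)
    g=P[hi];print("high",len(g),g.mean(0).round(1),np.percentile(g,[2,98],axis=0).round(0))
    tq=B&(H>80)&(H<100)&(S>100)&(V>50); g=P[tq]; print("teal",tq.sum(), np.percentile(g,[1,50,99],axis=0).round(0))
E
```

```text
top yellow [324 198  14  16 167] [330.1497006  206.19760479]
[[ 475. -178.   78.]
 [ 491. -162.  106.]
 [ 508. -150.  117.]]
((491.3282775878906, -162.2338104248047), (41.29573059082031, 35.06658172607422), 3.1901421546936035)
high 112 [604.2 -35.  143.7] [[584. -49. 129.]
 [627. -21. 150.]]
teal 1227 [[ 511. -127.   45.]
 [ 596.  -48.   52.]
 [ 775.   60.  114.]]
scene yellow [188 194  12  13  60] [193.05       199.56666667]
[[ 480. -173.   82.]
 [ 495. -164.  110.]
 [ 512. -150.  113.]]
((500.11285400390625, -159.91702270507812), (51.08013153076172, 18.927288055419922), 19.857881546020508)
high 123 [612.4 -34.3 141.2] [[590. -47. 126.]
 [630. -21. 149.]]
teal 981 [[ 517. -130.   46.]
 [ 668.  -61.   50.]
 [ 778.   59.  111.]]
```

```bash
ls pics
```

```text
scene0.png
sz.png
top0.png
tz.png
```

View pics/tz.png

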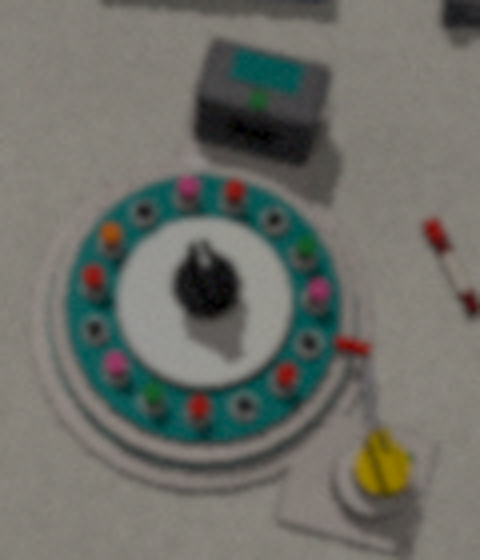

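View pics/sz.png

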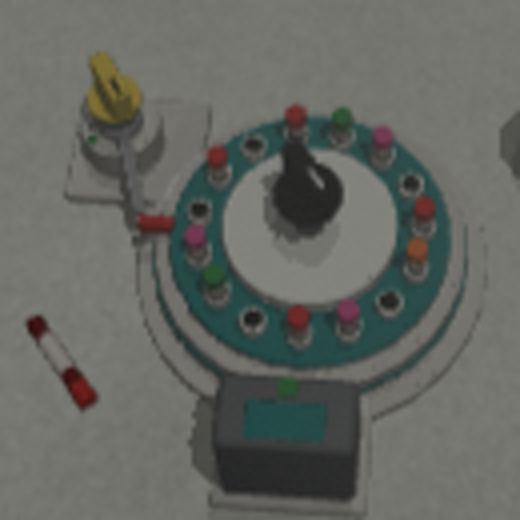

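```bash
python3 - <<'E'
from h import *
for n,box in(("top",(235,125,325,225)),("scene",(200,200,290,278))):
    f=np.load(n+"0.npz");p=f["p"];P=cloud(n,f["d"]);hsv=cv2.cvtColor(p,cv2.COLOR_RGB2HSV)
    x0,y0,x1,y1=box;B=np.zeros(p.shape[:2],bool);B[y0:y1,x0:x1]=1
    H,S,V=[hsv[...,i].astype(int) for i in range(3)]
    m=B&(H>80)&(H<100)&(S>100)&(V>50)
    z=np.median(P[m][:,2]);print(n,"z teal",z)
    v,u=np.nonzero(m)
    hull=cv2.convexHull(np.c_[u,v].astype(np.float32))[:,0]
    for zz in(48,52):
        g=ray(n,hull,zz)[:,:2]; 
        from scipy.optimize import least_squares
        s=least_squares(lambda a:np.hypot(*(g-a[:2]).T)-a[2],[620,-35,100],loss="soft_l1");print(zz,s.x.round(1),np.abs(s.fun).max().round(1),cv2.minEnclosingCircle(g.astype(np.float32)))
    # reader top
    B[:]=0
    if n=="top":B[95:135,280:320]=1
    else:B[270:310,210:265]=1
    q=P[B&(P[...,2]>98)&(P[...,2]<120)]
    print("reader",len(q),q.mean(0).round(1),cv2.minAreaRect(q[:,:2].astype(np.float32)))
    # caps centroid for ring: orange
    m=(H>6)&(H<17)&(S>150)&(V>100); m[:y0]=0;m[y1:]=0;m[:,:x0]=0;m[:,x1:]=0
    v,u=np.nonzero(m);print("orange",len(u),u.mean() if len(u) else 0,v.mean() if len(v) else 0, ray(n,[[u.mean(),v.mean()]],84) if len(u) else 0)
# black knob: dark pixels in both views, white line
for n,box in(("top",(275,145,300,175)),("scene",(228,208,255,240))):
    f=np.load(n+"0.npz");p=f["p"];P=cloud(n,f["d"])
    x0,y0,x1,y1=box;print(n);g=cv2.cvtColor(p,cv2.COLOR_RGB2GRAY)[y0:y1,x0:x1]
    print(np.array2string(g,max_line_width=200))
E
```

```text
top z teal 51.28471634395373
48 [606.5 -34.4  97.4] 0.9 ((606.5189819335938, -34.17844772338867), 97.98249816894531)
52 [605.4 -34.3  97.1] 0.9 ((605.4776000976562, -34.106666564941406), 97.6949691772461)
reader 539 [755.7 -64.5 107.9] ((757.1038818359375, -64.5841293334961), (89.62090301513672, 50.21168518066406), 78.10330200195312)
orange 14 262.35714285714283 147.92857142857142 [[645.50174584  35.1304551   84.        ]]
scene z teal 49.952513212710244
48 [608.  -35.6  97.5] 19.9 ((616.5148315429688, -40.931949615478516), 107.48038482666016)
52 [610.1 -35.7  97.1] 19.8 ((618.6170043945312, -41.03058624267578), 107.04055786132812)
reader 691 [762.6 -64.1 106.6] ((760.914306640625, -64.41593933105469), (90.08778381347656, 49.64927673339844), 79.09969329833984)
orange 12 268.5833333333333 241.5 [[644.59797226  35.11331345  84.        ]]
top
[[ 77  91 101 108 117 125 134 131 135 137 135 139 138 137 136 131 125 112  99  84  69  57  55  54  71]
 [ 99 118 129 137 141 143 147 147 148 148 149 148 145 148 149 147 143 138 133 122 107  90  73  63  69]
 [122 138 145 149 148 147 149 149 151 150 
[... 5701 characters left out ...]
  40  64 114 129 129 129 129 128]
 [129 129 124  88  88  86  73  64  46  39  39  38  41  40  38  40  39  38  40  52  95 129 129 127 128 129 129]
 [128 129 127 102  88  82  72  73  65  55  44  41  39  41  38  39  41  44  69  84 115 125 129 130 129 129 129]
 [130 128 129 124  87  73  73  74  73  72  61  43  42  44  43  44  48  58 102 113 114 115 128 129 129 128 129]
 [129 130 129 126 103  87  73  73  73  72  72  55  52  53  53  52  57  74 104 113 114 116 129 129 130 128 128]
 [130 130 129 130 126 109  76  86  73  74  71  66  60  58  55  60  82  97 114 114 115 116 129 129 128 130 129]
 [129 129 129 128 127 111  93 112  87  73  73  76  89  86  84  89 114 114 113 115 116 120 129 129 130 129 129]]
```

```bash
python3 - <<'E'
from h import *
for n,box in(("top",(318,190,345,222)),("scene",(180,185,208,222))):
    f=np.load(n+"0.npz");p=f["p"];P=cloud(n,f["d"]);hsv=cv2.cvtColor(p,cv2.COLOR_RGB2HSV)
    x0,y0,x1,y1=box;B=np.zeros(p.shape[:2],bool);B[y0:y1,x0:x1]=1
    H,S,V=[hsv[...,i].astype(int) for i in range(3)]
    m=B&(H>18)&(H<34)&(S>110)&(V>50)
    for lo,hi in((103,125),(68,92)):
        q=P[m&(P[...,2]>lo)&(P[...,2]<hi)]
        if len(q)>5: print(n,lo,len(q),q.mean(0).round(1),cv2.minAreaRect(q[:,:2].astype(np.float32)))
# overlay model check
ax=np.array([606.8,-34.8]);yaw=np.radians(-11.3)
R=lambda a:np.array([[np.cos(a),-np.sin(a)],[np.sin(a),np.cos(a)]])
lk=ax+R(yaw)@[-85,-150];print("lock",lk)
for n in("top","scene"):
    f=np.load(n+"0.npz");im=cv2.resize(f["p"][:,:,::-1],None,fx=4,fy=4,interpolation=cv2.INTER_CUBIC)
    def draw(c,a,L,W,z,col):
        g=np.array([[L,W],[-L,W],[-L,-W],[L,-W]])/2@R(a).T+c
        cv2.polylines(im,[np.int32((proj(n,np.c_[g,np.full(4,z)])+.5)*4)],1,col,1)
    draw(lk,yaw+.6,44,15,111,(0,0,255));draw(ax,yaw+.63,46,15,145,(0,255,0));draw(ax+R(yaw)@[155,0],yaw,50,90,107,(255,0,255))
    def circ(c,rr,z,col):
        t=np.linspace(0,6.28,60);g=np.c_[c[0]+rr*np.cos(t),c[1]+rr*np.sin(t),np.full(60,z)]
        cv2.polylines(im,[np.int32((proj(n,g)+.5)*4)],1,col,1)
    circ(lk,20,78,(0,0,255));circ(ax,24,105,(0,255,0));circ(ax,100,50,(255,255,255))
    x,y=(235,90) if n=="top" else (165,180)
    cv2.imwrite(f"pics/ov_{n}.png",im[y*4:y*4+560,x*4:x*4+520])
E
```

```text
top 103 90 [ 493.  -165.   111.8] ((493.8683166503906, -165.72535705566406), (42.350730895996094, 16.06791877746582), 23.49073600769043)
top 68 69 [ 492.1 -161.1   83. ] ((492.1657409667969, -166.05052185058594), (33.23571014404297, 36.741275787353516), 4.087291240692139)
scene 103 65 [ 498.4 -164.2  110.2] ((496.4937438964844, -165.05882263183594), (42.640689849853516, 13.6866455078125), 24.126811981201172)
scene 68 56 [ 500.4 -165.8   83.4] ((499.70941162109375, -163.4098663330078), (37.26703643798828, 36.141029357910156), 29.801895141601562)
lock [ 494.05583239 -165.23677652]
```

View pics/ov_top.png

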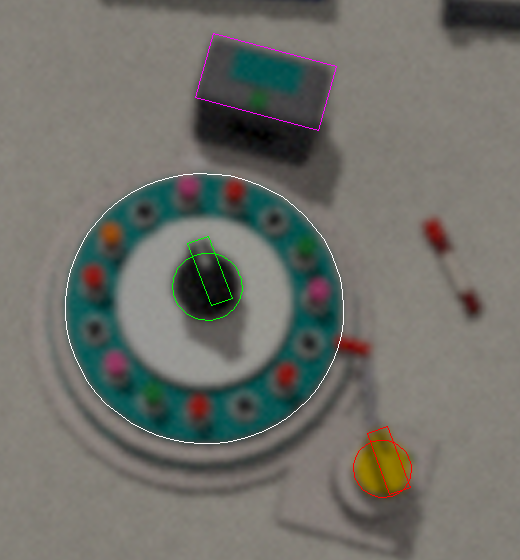

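View pics/ov_scene.png

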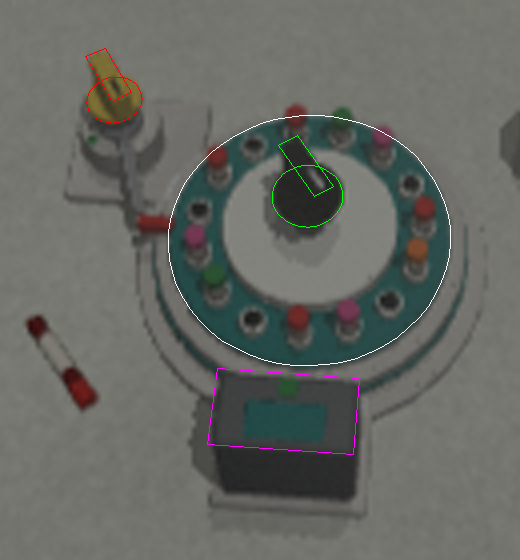

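```bash
cat >> h.py <<'E'
from scipy.spatial.transform import Rotation as Ro
def plan(pos,jaw):
    s=r.sense();T=Ro.from_euler("xyz",s["tcp_rot"],degrees=True);M=T.as_matrix()
    best=None
    for k in(0,180):
        a=np.radians(jaw+k); z=np.array([np.cos(a),np.sin(a),0]);x=np.array([0,0,-1.]);y=np.cross(z,x)
        G=np.c_[x,y,z]; rv=np.degrees((T.inv()*Ro.from_matrix(G)).as_rotvec())
        print("shift cm",(M.T@(np.array(pos)-s["tool_pos"])/10).round(2),"rotvec",rv.round(2))
    print("t",s["time"],"pos",s["tool_pos"].round(1),"jaw",np.degrees(np.arctan2(M[1,2],M[0,2])).round(2),"xdir",M[:,0].round(3),"F",s["ft_force"].round(1),"gap",round(s["finger_gap"],1),"q",s["joint_pos"].round(1),"tq",s["wrist_torque"].round(2))
E
python3 -c "
from h import *
plan([494.5,-165,180],113.1)"
```

```text
shift cm [  5.09  44.14 -32.21] rotvec [ 1.7058e+02 -2.0000e-02  1.4000e-01]
shift cm [  5.09  44.14 -32.21] rotvec [-9.42 -0.1  -0.02]
t 0.1 pos [ 141.9 -582.5  230.3] jaw -76.32 xdir [-0.     0.002 -1.   ] F [ 0.5 -0.3 -0.8] gap 85.2 q [-81.2   7.5  85.3  -0.   87.3  -4.9] tq [ 0.01 -0.01 -0.03]
```

>>> {"fn": "servo_tool", "kwargs": {
  "commands": [
    [[0,0.2,3,-2.2,-0.7,0,0],[0,0.6,7,-5,-1.5,0,0],[0,1,11,-8,-2.4,0,0],[0,1.4,15,-11,-3.2,0,0],[0,1.8,19,-14,-4,0,0],[0,2.2,22.5,-16.5,-4.8,0,0],[0,2.6,26,-19,-5.6,0,0],[0,3,29.5,-21.5,-6.3,0,0]]
  ]
}}

```text
time: 0.9
tool_pos: [378.4, -302.6, 200.9]
tcp_rot: [-158.5, 90.0, 131.5]
ft_force: [0.5, -0.7, 0.1]
finger_gap: 85.5
```

```bash
python3 -c "
from h import *
plan([494.5,-165,180],113.1)"
```

```text
shift cm [ 2.09 15.61 -8.95] rotvec [1.7691e+02 1.0000e-02 2.0000e-02]
shift cm [ 2.09 15.61 -8.95] rotvec [-3.09 -0.01  0.  ]
t 0.9 pos [ 378.4 -302.6  200.9] jaw -69.99 xdir [-0.  0. -1.] F [ 0.5 -0.7  0.1] gap 85.5 q [-44.7  -9.8 105.5   0.   84.3  25.3] tq [0.01 0.02 0.  ]
```

>>> {"fn": "servo_tool", "kwargs": {
  "commands": [
    [[0,0.4,3.5,-2,-0.8,0,0],[0,0.9,7.5,-4.2,-1.6,0,0],[0,1.4,11,-6.3,-2.4,0,0],[0,1.8,14,-8,-2.8,0,0],[0,2.1,15.4,-8.8,-3.1,0,0],[0,2.1,15.6,-8.9,-3.1,0,0],[0,2.1,15.6,-8.9,-3.1,0,0]]
  ]
}}

```text
time: 1.6
tool_pos: [493.6, -167.2, 179.9]
tcp_rot: [-119.9, 89.9, 173.3]
ft_force: [-0.8, -0.7, 0.7]
finger_gap: 85.7
```

```bash
python3 -c "
from h import *
plan([494.5,-165,85],113.1)
for n in('top','scene'):
    p,d=r.snapshot(n); x,y=(235,90) if n=='top' else (130,120)
    crop(n,p,x,y,130,140,4,f'pics/a_{n}.png')
"
```

```text
shift cm [ 9.49  0.18 -0.16] rotvec [-1.7996e+02 -9.0000e-02 -5.0000e-02]
shift cm [ 9.49  0.18 -0.16] rotvec [ 0.04 -0.03  0.05]
t 1.6 pos [ 493.6 -167.2  179.9] jaw -66.86 xdir [-0.001  0.    -1.   ] F [-0.8 -0.7  0.7] gap 85.7 q [-24.3  -3.  101.4  -0.   81.6  42.5] tq [-0.01  0.03  0.09]
```

View pics/a_scene.png

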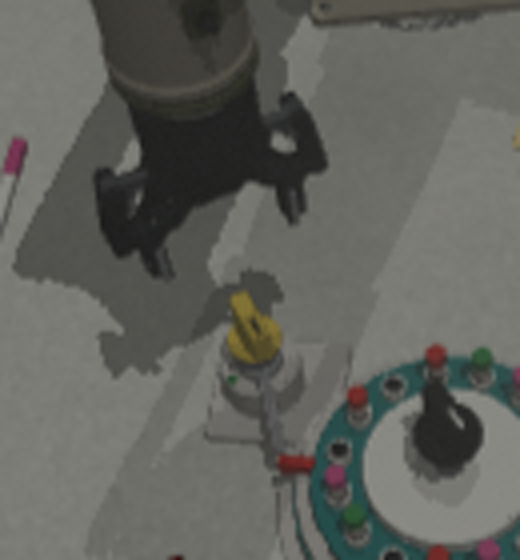

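The open fingers sit at (160,262) and (292,205) in the crop, on either side of the yellow bar at (250,325). I'll descend.

>>> {"fn": "servo_tool", "kwargs": {
  "commands": [
    [[0,1.5,0.1,-0.1,0,0,0],[0,3.5,0.2,-0.1,0,0,0],[0,5.5,0.2,-0.1,0,0,0],[0,7,0.2,-0.1,0,0,0],[0,8.5,0.2,-0.1,0,0,0],[0,9.2,0.2,-0.1,0,0,0],[0,9.5,0.2,-0.1,0,0,0],[0,9.5,0.2,-0.1,0,0,0]]
  ]
}}

```text
time: 2.5
tool_pos: [495.4, -165.7, 85.3]
tcp_rot: [-131.1, 90.0, 162.0]
ft_force: [-1.1, -0.5, -0.3]
finger_gap: 85.6
```

```bash
python3 -c "
from h import *
plan([494.5,-165,85],113.1)"
```

```text
shift cm [ 0.03 -0.05 -0.1 ] rotvec [1.7998e+02 1.0000e-02 0.0000e+00]
shift cm [ 0.03 -0.05 -0.1 ] rotvec [-0.02 -0.    0.  ]
t 2.5 pos [ 495.4 -165.7   85.3] jaw -66.92 xdir [-0.  0. -1.] F [-1.1 -0.5 -0.3] gap 85.6 q [-24.1   2.5 106.3  -0.   71.2  42.8] tq [-0.03  0.05 -0.02]
```

>>> {"fn": "servo_tool", "kwargs": {
  "commands": [
    [[120,0,0,-0.1,0,0,0],[180,0,0,-0.1,0,0,0],[230,0,0,-0.1,0,0,0],[255,0,0,-0.1,0,0,0],[255,0,0,-0.1,0,0,0],[255,0,0,-0.1,0,0,0],[255,0,0,-0.1,0,0,0],[255,0,0,-0.1,0,0,0]]
  ],
  "force": 40
}}

```text
time: 3.3
tool_pos: [495.3, -164.8, 85.6]
tcp_rot: [51.1, 90.0, -15.8]
ft_force: [-0.1, 0.4, 3.0]
finger_gap: 14.6
```

```bash
python3 -c "
from h import *
plan([494.5,-165,85],113.1)"
```

```text
shift cm [ 0.06 -0.08 -0.01] rotvec [ 1.7998e+02 -4.0000e-02 -4.0000e-02]
shift cm [ 0.06 -0.08 -0.01] rotvec [-0.02  0.02 -0.03]
t 3.3 pos [ 495.3 -164.8   85.6] jaw -66.92 xdir [ 0.001 -0.    -1.   ] F [-0.1  0.4  3. ] gap 14.6 q [-24.    2.3 106.4   0.   71.2  42.9] tq [ 0.09 -0.   -0.  ]
```

Gripped at a 14.6 mm gap with little side force, so I'll turn clockwise (+ about tool x).

>>> {"fn": "servo_tool", "kwargs": {
  "commands": [
    [[255,0,0,-0.1,3,0,0],[255,0,0,-0.1,8,0,0],[255,0,0,-0.1,13,0,0],[255,0,0,-0.1,18,0,0],[255,0,0,-0.1,23,0,0],[255,0,0,-0.1,27,0,0],[255,0,0,-0.1,30,0,0],[255,0,0,-0.1,30,0,0]]
  ]
}}

```text
time: 4.1
tool_pos: [495.2, -164.7, 85.7]
tcp_rot: [49.3, 89.9, -47.7]
ft_force: [2.2, -4.8, 0.7]
finger_gap: 14.6
```

```bash
python3 -c "
from h import *
plan([494.5,-165,85],44.35)"
```

```text
shift cm [ 0.07 -0.06  0.04] rotvec [-1.4132e+02  1.4000e-01  6.0000e-02]
shift cm [ 0.07 -0.06  0.04] rotvec [38.68  0.04 -0.11]
t 4.1 pos [ 495.2 -164.7   85.7] jaw -96.97 xdir [ 0.001 -0.002 -1.   ] F [ 2.2 -4.8  0.7] gap 14.6 q [-2.400e+01  2.300e+00  1.065e+02 -1.000e-01  7.110e+01  7.300e+01] tq [-0.77 -0.51 -0.04]
```

>>> {"fn": "servo_tool", "kwargs": {
  "commands": [
    [[255,0,0,0,4,0,0],[255,0,0,0.1,9,0,0],[255,0,0,0.1,15,0,0],[255,0,0,0.1,21,0,0],[255,0,0,0.1,27,0,0],[255,0,0,0.1,33,0,0],[255,0,0,0.1,37,0,0],[255,0,0,0.1,39,0,0]]
  ]
}}

```text
time: 4.9
tool_pos: [495.1, -164.8, 85.7]
tcp_rot: [129.2, 89.9, -6.8]
ft_force: [2.9, -1.5, 2.3]
finger_gap: 14.2
```

>>> {"fn": "servo_tool", "kwargs": {
  "commands": [
    [[255,0,0,0,0,0,0],[255,0,0,0,0,0,0],[255,0,0,0,0,0,0]]
  ]
}}

```text
time: 5.2
tool_pos: [495.1, -164.8, 85.6]
tcp_rot: [127.7, 89.9, -8.1]
ft_force: [6.3, -0.0, 2.9]
finger_gap: 14.4
```

```bash
python3 -c "
from h import *
plan([494.5,-165,85],44.35)
p,d=r.snapshot('scene');crop('scene',p,130,120,130,140,4,'pics/b.png')
"
```

```text
shift cm [ 0.06 -0.03  0.05] rotvec [ 1.7982e+02 -1.0000e-01  7.0000e-02]
shift cm [ 0.06 -0.03  0.05] rotvec [-0.18 -0.05 -0.06]
t 5.2 pos [ 495.1 -164.8   85.6] jaw -135.83 xdir [ 0.001 -0.    -1.   ] F [ 6.3 -0.   2.9] gap 14.4 q [-24.1   2.3 106.5   0.   71.1 111.8] tq [-0.06 -0.91  0.01]
```

View pics/b.png

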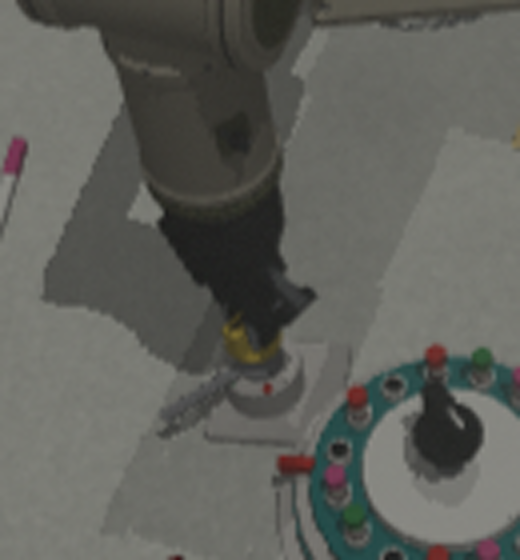

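The pawl, now at (190,400), has swung away from the red lug at (295,463). I'll release the lock knob and lift.

>>> {"fn": "servo_tool", "kwargs": {
  "commands": [
    [[150,0,0,0,0,0,0],[60,0,0,0,0,0,0],[0,0,0,0,0,0,0],[0,0,0,0,0,0,0],[0,0,0,0,0,0,0],[0,0,0,0,0,0,0],[0,0,0,0,0,0,0],[0,0,0,0,0,0,0]]
  ]
}}

```text
time: 6.05
tool_pos: [494.5, -164.8, 85.3]
tcp_rot: [157.8, 90.0, 21.8]
ft_force: [0.3, 0.0, -0.1]
finger_gap: 85.4
```

>>> {"fn": "servo_tool", "kwargs": {
  "commands": [
    [[0,-1,0,0,0,0,0],[0,-3,0,0,0,0,0],[0,-5,0,0,0,0,0],[0,-7,0,0,0,0,0],[0,-9,0,0,0,0,0],[0,-11,0,0,0,0,0],[0,-12.5,0,0,0,0,0],[0,-12.5,0,0,0,0,0]]
  ]
}}

```text
time: 6.85
tool_pos: [495.9, -165.4, 213.5]
tcp_rot: [112.2, 89.7, -23.7]
ft_force: [0.2, 0.2, 0.6]
finger_gap: 85.5
```

```bash
python3 -c "
from h import *
plan([607,-34.8,210],114.8)
p,d=r.snapshot('scene');crop('scene',p,130,120,130,140,4,'pics/c.png')
"
```

```text
shift cm [  0.38  -1.66 -17.07] rotvec [ 1.0928e+02 -3.3000e-01 -8.0000e-02]
shift cm [  0.38  -1.66 -17.07] rotvec [-7.072e+01  7.000e-02 -3.000e-01]
t 6.85 pos [ 495.9 -165.4  213.5] jaw -135.92 xdir [ 0.005 -0.002 -1.   ] F [0.2 0.2 0.6] gap 85.5 q [-24.1  -4.3  99.1   0.   84.9 111.8] tq [-0.   -0.    0.03]
```

View pics/c.png

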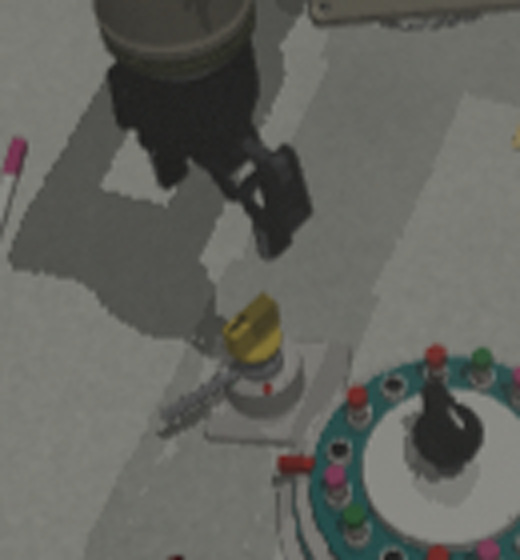

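The lock stays released with the bar turned and the pawl clear. Next is the black knob.

>>> {"fn": "servo_tool", "kwargs": {
  "commands": [
    [[0,0,-0.1,-1.5,-6,0,0],[0,0.1,-0.4,-4,-14,0,0],[0,0.2,-0.7,-6.5,-22,0,0],[0,0.2,-1,-9,-30,0,0],[0,0.2,-1.2,-11.5,-38,0,0],[0,0.3,-1.4,-14,-46,0,0],[0,0.3,-1.6,-16,-54,0,0],[0,0.3,-1.7,-17.1,-62,0,0]]
  ]
}}

```text
time: 7.7
tool_pos: [605.4, -32.0, 205.2]
tcp_rot: [-121.6, 89.8, 164.9]
ft_force: [-0.1, -0.2, -0.3]
finger_gap: 84.9
```

>>> {"fn": "servo_tool", "kwargs": {
  "commands": [
    [[0,0,0,0,-6,0,0],[0,0,0,0,-8.7,0,0],[0,0,0,0,-8.7,0,0],[0,0,0,0,-8.7,0,0]]
  ]
}}

```text
time: 8.1
tool_pos: [604.9, -33.6, 206.0]
tcp_rot: [-123.0, 89.9, 171.7]
ft_force: [-0.7, 0.0, -0.6]
finger_gap: 85.6
```

```bash
python3 -c "
from h import *
plan([607,-34.8,119],114.8)
p,d=r.snapshot('scene');crop('scene',p,165,130,130,140,4,'pics/d.png')
"
```

```text
shift cm [8.7  0.16 0.21] rotvec [1.7989e+02 1.4000e-01 9.0000e-02]
shift cm [8.7  0.16 0.21] rotvec [-0.11 -0.06  0.09]
t 8.1 pos [604.9 -33.6 206. ] jaw -65.31 xdir [-0.002  0.    -1.   ] F [-0.7  0.  -0.6] gap 85.6 q [-8.   9.2 86.   0.  84.9 57.3] tq [0.   0.03 0.03]
```

View pics/d.png

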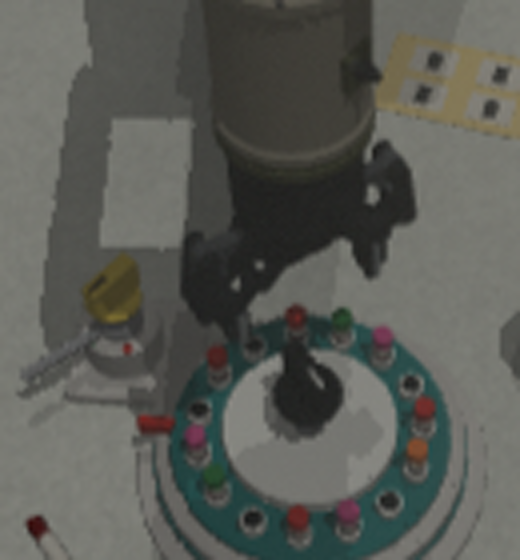

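The fingers at (235,328) and (372,262) straddle the knob at (308,385), and the carousel is still at home. I'll descend.

>>> {"fn": "servo_tool", "kwargs": {
  "commands": [
    [[0,1.5,0.1,0.1,0,0,0],[0,3.5,0.2,0.2,0,0,0],[0,5.5,0.2,0.2,0,0,0],[0,7,0.2,0.2,0,0,0],[0,8,0.2,0.2,0,0,0],[0,8.5,0.2,0.2,0,0,0],[0,8.7,0.2,0.2,0,0,0],[0,8.7,0.2,0.2,0,0,0]]
  ]
}}

```text
time: 8.95
tool_pos: [608.5, -34.6, 120.7]
tcp_rot: [57.6, 90.0, -7.6]
ft_force: [-0.7, -0.3, 0.5]
finger_gap: 85.6
```

```bash
python3 -c "
from h import *
plan([607,-34.8,119],114.8)"
```

```text
shift cm [ 0.17 -0.14 -0.05] rotvec [ 1.7998e+02 -6.0000e-02 -4.0000e-02]
shift cm [ 0.17 -0.14 -0.05] rotvec [-0.02  0.02 -0.04]
t 8.95 pos [608.5 -34.6 120.7] jaw -65.22 xdir [ 0.001 -0.    -1.   ] F [-0.7 -0.3  0.5] gap 85.6 q [-8.1 13.2 90.6  0.  76.1 57.1] tq [ 0.02  0.03 -0.04]
```

>>> {"fn": "servo_tool", "kwargs": {
  "commands": [
    [[120,0.1,-0.1,-0.1,0,0,0],[180,0.1,-0.1,-0.1,0,0,0],[230,0.1,-0.1,-0.1,0,0,0],[255,0.1,-0.1,-0.1,0,0,0],[255,0.1,-0.1,-0.1,0,0,0],[255,0.1,-0.1,-0.1,0,0,0],[255,0.1,-0.1,-0.1,0,0,0],[255,0.1,-0.1,-0.1,0,0,0]]
  ],
  "force": 45
}}

```text
time: 9.75
tool_pos: [606.9, -34.2, 119.6]
tcp_rot: [45.6, 90.0, -19.6]
ft_force: [-1.4, -0.3, 3.7]
finger_gap: 14.5
```

```bash
python3 -c "
from h import *
plan([607,-34.8,119],114.8)"
```

```text
shift cm [ 0.06 -0.02  0.06] rotvec [ 1.7998e+02 -2.0000e-02 -2.0000e-02]
shift cm [ 0.06 -0.02  0.06] rotvec [-0.02  0.01 -0.01]
t 9.75 pos [606.9 -34.2 119.6] jaw -65.22 xdir [ 0. -0. -1.] F [-1.4 -0.3  3.7] gap 14.5 q [-8.1 13.1 90.9 -0.  76.  57.2] tq [-0.08  0.17 -0.01]
```

>>> {"fn": "servo_tool", "kwargs": {
  "commands": [
    [[255,0,0,0,2,0,0],[255,0,0,0,6,0,0],[255,0,0,0,10,0,0],[255,0,0,0,14,0,0],[255,0,0,0,18,0,0],[255,0,0,0,22,0,0],[255,0,0,0,24,0,0],[255,0,0,0,24,0,0]]
  ]
}}

```text
time: 10.55
tool_pos: [606.9, -34.0, 119.6]
tcp_rot: [120.9, 90.0, 31.7]
ft_force: [-2.3, 0.3, 4.5]
finger_gap: 14.2
```

```bash
python3 -c "
from h import *
plan([607,-34.8,119],90.8)
p,d=r.snapshot('scene');crop('scene',p,165,130,130,140,4,'pics/e.png')
"
```

```text
shift cm [0.06 0.01 0.08] rotvec [ 1.7996e+02 -3.0000e-02  2.0000e-02]
shift cm [0.06 0.01 0.08] rotvec [-0.04 -0.01 -0.02]
t 10.55 pos [606.9 -34.  119.6] jaw -89.24 xdir [ 0.  0. -1.] F [-2.3  0.3  4.5] gap 14.2 q [-8.  13.1 90.9  0.  76.  81.2] tq [0.13 0.28 0.01]
```

View pics/e.png

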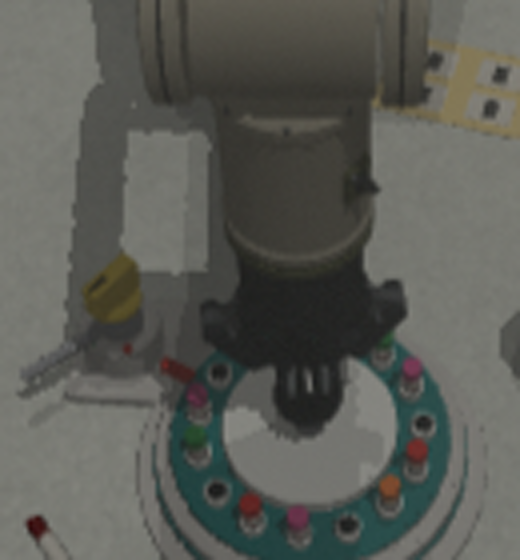

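The carousel moved one step: orange went from (417,450) to (390,490) and the red lug to (178,372). On to the second stop, then the third.

>>> {"fn": "servo_tool", "kwargs": {
  "commands": [
    [[255,0,0,0,2,0,0],[255,0,0,0,6,0,0],[255,0,0,0,10,0,0],[255,0,0,0,14,0,0],[255,0,0,0,18,0,0],[255,0,0,0,22,0,0],[255,0,0,0,24,0,0],[255,0,0,0,24,0,0]]
  ]
}}

```text
time: 11.4
tool_pos: [606.9, -33.7, 119.6]
tcp_rot: [165.8, 90.0, 52.6]
ft_force: [-2.1, 3.0, 4.7]
finger_gap: 14.6
```

```bash
python3 -c "
from h import *
plan([607,-34.8,119],66.8)
"
```

```text
shift cm [0.06 0.05 0.09] rotvec [-1.7998e+02  1.0000e-02 -5.0000e-02]
shift cm [0.06 0.05 0.09] rotvec [ 0.02 -0.03 -0.01]
t 11.4 pos [606.9 -33.7 119.6] jaw -113.18 xdir [ 0.  0. -1.] F [-2.1  3.   4.7] gap 14.6 q [ -8.   13.1  90.9   0.   76.  105.1] tq [0.39 0.32 0.01]
```

>>> {"fn": "servo_tool", "kwargs": {
  "commands": [
    [[255,0,0,0,2,0,0],[255,0,0,0,6,0,0],[255,0,0,0,10,0,0],[255,0,0,0,14,0,0],[255,0,0,0,18,0,0],[255,0,0,0,22,0,0],[255,0,0,0,24,0,0],[255,0,0,0,24,0,0]]
  ]
}}

```text
time: 12.2
tool_pos: [607.1, -33.5, 119.6]
tcp_rot: [-173.7, 89.9, 49.2]
ft_force: [-0.8, 3.2, 5.1]
finger_gap: 14.2
```

```bash
python3 -c "
from h import *
plan([607,-34.8,119],42.8)
p,d=r.snapshot('scene');crop('scene',p,165,130,130,180,4,'pics/f0.png')
crop('scene',p,165,165,130,140,4,'pics/f.png')
p,d=r.snapshot('top');crop('top',p,235,90,120,140,4,'pics/ft.png')
"
```

```text
shift cm [0.06 0.09 0.09] rotvec [-1.7993e+02 -1.0000e-02 -9.0000e-02]
shift cm [0.06 0.09 0.09] rotvec [ 0.07 -0.06  0.01]
t 12.2 pos [607.1 -33.5 119.6] jaw -137.13 xdir [ 0.001  0.001 -1.   ] F [-0.8  3.2  5.1] gap 14.2 q [ -8.   13.1  90.9   0.   76.  129.1] tq [ 0.64  0.17 -0.02]
```

View pics/f.png

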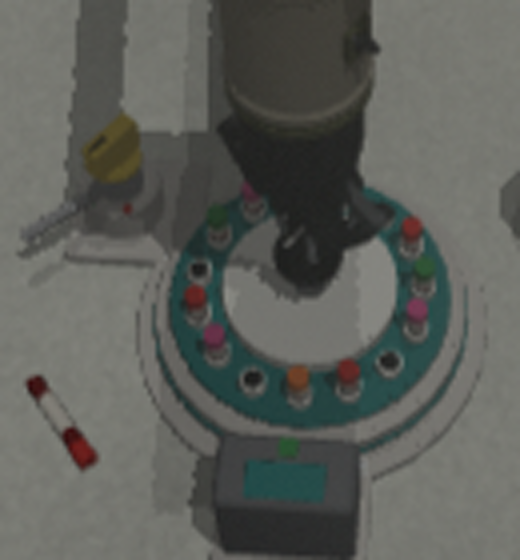

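View pics/ft.png

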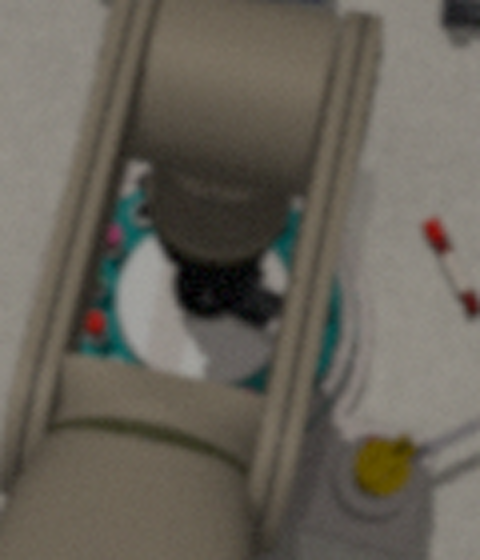

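>>> {"fn": "servo_tool", "kwargs": {
  "commands": [
    [[255,0,0,0,0,0,0],[255,0,0,0,0,0,0],[255,0,0,0,0,0,0]]
  ]
}}

```text
time: 12.6
tool_pos: [607.1, -33.6, 119.6]
tcp_rot: [-171.4, 89.9, 51.6]
ft_force: [-1.1, 4.0, 5.1]
finger_gap: 13.9
```

```bash
python3 -c "
from h import *
plan([607,-34.8,119],42.8)
p,d=r.snapshot('scene');hsv=cv2.cvtColor(p,cv2.COLOR_RGB2HSV).astype(int)
m=(hsv[...,0]>6)&(hsv[...,0]<17)&(hsv[...,1]>150)&(hsv[...,2]>100);m[:200]=0;m[278:]=0;m[:,:200]=0;m[:,290:]=0
v,u=np.nonzero(m);g=ray('scene',[[u.mean(),v.mean()]],84)[0];print(len(u),g,np.degrees(np.arctan2(g[1]+34.8,g[0]-607.5))+11.3)
"
```

```text
shift cm [0.06 0.09 0.09] rotvec [-1.7984e+02 -1.0000e-02 -9.0000e-02]
shift cm [0.06 0.09 0.09] rotvec [ 0.16 -0.05  0.01]
t 12.6 pos [607.1 -33.6 119.6] jaw -137.04 xdir [ 0.001  0.001 -1.   ] F [-1.1  4.   5.1] gap 13.9 q [ -8.   13.1  90.9   0.   76.  129. ] tq [ 0.62  0.15 -0.06]
16 [684.85558122 -50.0572731   84.        ] 0.14244574267563337
```

The orange cap is 0.1° off the reader direction, and the arm is holding steady with light forces. I'll hand in.

```bash
python3 -c "
from bench import r
print(r.hand_in())"
```

```text
the job is handed in; nothing more can be done
None
```

The carousel is unlocked and at the third stop, with the orange-capped tube in front of the reader window and the fingers still gripping the black knob. I handed the job in at about 12.6 s of the 48 s allowed.

- **Lock knob:** I turned it about 69° clockwise in one grasp and let go. Pictures after release showed the pawl clear of the red lug and the bar still turned.
- **Index knob:** I turned it clockwise in three 24° steps. I counted the clicks by turn angle, and checked by picture after the first and third steps.
- **Last checks:**
  - The orange cap measured 0.1° off the reader direction.
  - The grip was steady at a 13.9 mm finger gap, and the wrist force was about 6.5 N.
  - I saw nothing else on the bench disturbed, though I did not measure each of the other objects.
- **Disagreement:** the two cameras differed by about 2 mm on where the knobs stood, which did not affect either grasp.

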